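Snap a registration stud into the printing jig and pull-test it

ROBOT

A 7-joint arm with a two-finger parallel gripper is mounted at the origin on the work surface. World frame = base frame: x ahead of the robot, y to its left, z up, the work surface at z = 0. Lengths are in m, angles in rad, forces in N, time in s.
With the tool pointing down it reaches from about 0.4 to 0.875 m from the base axis. Payload 4.4 kg.
Tool frame: the origin (TCP) lies between the finger pads; the fingertips stand 14 mm ahead of it and the grasp point (between the pads) lies 5 mm behind it; y points along the fingers, x is the direction in which the jaws open and shut, and the axes are right-handed (so a half turn about y gives the same grasp; the last joint's range is limited). The gripper opens to 85 mm and grips with 20 to 120 N. Pads are 22 mm wide; open, the fingers measure 114 mm over their backs; the gripper's body (76 mm by 85 mm) begins 54 mm behind the grasp point. The pads swing forward as they close: fully open they stand 13 mm farther back than shut.
Start: joints at [-1.283, 0.628, 0.038, 1.517, -0.027, 0.996, -0.02], TCP at [0.225, 0.61, 0.245] pointing down, gripper open.
Joint ranges: [-3.06, 3.06], [-0.37, 2.12], [-1.25, 1.32], [0.18, 2.47], [-1.1, 4.24], [0.23, 1.98], [-2.94, 2.94]. Speed limits (rad/s): [2.57, 2.57, 3.14, 3.14, 3.14, 3.14, 3.14].

INTERFACE

Orientations are given as a rotation vector (axis times angle).
In Python, from plant import status, vision, workorder gives the robot as it stands.
- The arm moves only by the tool jog_arm, never from a script. Its argument "deltas" is a list of rows, each a list of 5 numbers: the gripper's target within -1 to 1 (fully open at 1, half-way at 0, shut at -1), then the shift along the tool's x, y, z in cm, then the turn about the tool's y in degrees. A call has 1 to 8 rows; each row is the pose to reach, as a shift and turn from the pose commanded when the call began, along the tool's axes at that moment; what a row does not reach only later rows make up. A row lasts 1/8 s, in which the tool goes at most 62.5 mm and 10.7 degrees, less where a joint would pass 70% of its speed; a pose out of reach is approached as far as the arm can. A call with a gripper value outside its range is refused whole. The fingers move at their own pace and stop on an object; "force" is the grip in N (left out, the last holds). Time passes only in rows, so rows that repeat a pose let the fingers close. It gives the time, the measured TCP pose, the force and the opening at its end, in the units of the state.
- status.sense(): the state, without advancing time (a new reading comes with each control period).
- vision.snapshot(name): name is "scene" or "top"; returns (picture, depth): 384x512x3 uint8, red, green, blue; 384x512 float32, m along the optical axis (not along the pixel's ray), 0 where there is no reading.
- vision.camera_params(name): a dict with "fx", "fy", "cx", "cy" (pixels), "origin" and "orientation" of the camera in the world. Camera axes: x right, y down, z forward; pixel columns grow to the right and rows downward; lengths in m; the calibration is good to about 2 mm. A picture is of the moment at which its call begins. camera_params takes no time and is no camera call.
- workorder.close_job(): hands the job in, once; it reports no verdict.
Trained networks look in the newest picture that a camera, given by its name, has taken for a name from the list of things; names that differ only in an ending like _2 or _b are one class to them, and where a whole thing is asked for, a point or a joint stands for the part that bears it (a point fixed in the world has none). Each returns a list of dicts, best first, with "p" (0 to 1); they miss things now and then, are a little off and sometimes report something else, mostly with a low value. They report only what shows in the picture. A call takes as long as a camera call. They do not tell look-alikes from the thing itself.
- vision.regions_of(camera, label): "mask" (384x512 bool, what is visible of it) and "rect" ([left, top, right, bottom] in pixels, round what is visible of it).
The state is a dict: "time": time; "joint_pos": joint angles; "dq": joint speeds; "tau": joint torques, N m; "ee_pos": TCP position; "eef_rot": TCP orientation; "contact_force": force on the tool from outside, world axes, zero at the start; "wrist_torque": the same for the moment, N m; "opening": finger opening in m.
Only numpy, scipy, OpenCV 4.12 (cv2) and the standard library are available. Lean on these libraries where they do the work, as an engineer would, in place of code of your own. Each camera call takes 0.05 s, during which the arm holds its last target.

TASK

Take the red-headed registration stud from the wooden rack and push it straight down into the snap socket of the printing jig until it clicks home. Then, keeping hold of it, tug it straight up against its catch with about 12 newtons (never more than 18) for one second to prove it is retained, let it back down and let go. Leave the other studs in the rack, and the carving tool and the ink spatula where they lie.

Things in the scene. Friction and masses are not known exactly. Their poses are not given: they have to be found in the camera images.
- stud: Red-headed stud to fit, 120 g, upright in any of the rack's holes. Round about its z, 92 mm tall, origin at the centre of its foot. From the foot up: brass nose cone 9 mm wide, growing to 20 mm at 14 mm; barb 20 mm wide from 14 to 18 mm with a flat top; brass neck 10 mm wide from 18 to 62 mm; red head 30 mm wide from 62 to 92 mm, the part to grip.
- stud_head (a point): Centre of the red head of the stud, on its axis, 77 mm above its foot.
- stud_blue: Bystander: stud of the same shape with a blue head, standing in the rack. Origin at its foot.
- stud_white: Bystander: stud of the same shape with a white head, standing in the rack. Origin at its foot.
- rack: Fixed wooden rack, 70 x 210 x 30 mm (x, y, z), origin at the centre of its underside. Three blind holes 23 mm wide with floors 6 mm above the table, in a row along its y, 70 mm apart, the middle one at its centre. A stud in it has its head 68 to 98 mm above the table.
- jig: Fixed aluminium jig plate 245 x 150 x 8 mm bearing the square snap socket (56 mm wide, 56 mm high, axis vertical) and on its +x half a steel bar and a green cut lino block, up to 26 mm high. Origin on the table under the socket's axis; the plate reaches 45 mm to -x, 200 mm to +x, 75 mm to each side. A seated stud's red head begins about 75 mm above the table.
- socket (a point): Centre of the socket's mouth, 56 mm above the table on its axis, at the top of its yellow square funnel, which narrows at 45 degrees from 36 to 24 mm. A rubber seat deep in the socket stops the stud's foot 10.5 to 14.5 mm above the table, set differently each time, so a seated stud has 1.5 to 11.5 mm of free play before a tug meets the catch.
- catch: Socket top with funnel and two sprung orange pawls 12 mm apart. A nose pushed in spreads them (up to about 12 N); they snap in over the barb when its foot is 16 to 22 mm above the table (their height is set differently each time and not measured). The catch is on a stiff spring: tugged up by the stud it lifts 1 mm per 10 N and sits down again after. Origin on the axis, 34 mm above the table at rest.
- gouge: Bystander: carving tool with a wooden handle, 170 mm long, lying. Origin on the table under it.
- spatula: Bystander: ink spatula, 270 mm long, lying. Origin on the table under it.
Mind the look-alikes: they are no part of the job. There is more than one size of the stud; the one meant has the size given above.

How it is judged:
By the outcome, as a careful person would: the job done as asked, in the order asked, and still so for the second after the job is handed in, with the robot touching nothing.
It also fails if it takes over 64 s, if anything falls off the work surface, if the arm or the gripper's body presses on something with over 40 N, if the wrist force passes 120 N, or if a joint passes its speed limit or range.

## Working session

There is one attempt and no reset: what is moved stays moved. The work goes in short steps, Python scripts to look and compute and a tool call to move; the robot and the scene stay as the last step left them, time stands still between calls to the robot, and variables do not carry over. Pictures are saved under pics/ and viewed, and the job is handed in when it is done.

Besides the shell and the picture viewer there is one more tool, called as a command line: name --pt "numbers of a row" for each row, then --argument value for the rest. jog_arm: Moves the arm, as the interface text tells. Its arguments: {"type":"object","properties":{"deltas":{"type":"array"},"force":{"type":"number"}},"required":["deltas"]}

```bash
mkdir -p pics; ls
cat > h.py <<'E'
import numpy as np,cv2
from scipy.spatial.transform import Rotation as R
from plant import status,vision,workorder
def cam(n):
    c=vision.camera_params(n);o=np.array(c['orientation'],float)
    M=o if o.shape==(3,3) else R.from_rotvec(o).as_matrix()
    return c,M
def world(n,d):
    c,M=cam(n);v,u=np.mgrid[:384,:512]
    P=np.stack([(u-c['cx'])/c['fx']*d,(v-c['cy'])/c['fy']*d,d],-1)
    return P@M.T+np.array(c['origin'])
def proj(n,p):
    c,M=cam(n);q=M.T@(np.array(p)-c['origin']);return c['fx']*q[0]/q[2]+c['cx'],c['fy']*q[1]/q[2]+c['cy']
E
python3 - <<'E'
from h import *
s=status.sense();print(s)
for n in('scene','top'):
    print(vision.camera_params(n))
    im,d=vision.snapshot(n);np.savez(f'{n}0.npz',im=im,d=d)
    cv2.imwrite(f'pics/{n}0.png',cv2.resize(im[:,:,::-1],(800,600)))
    for l in('stud','stud_blue','stud_white','rack','jig','catch','socket','gouge','spatula'):
        try:
            for r in vision.regions_of(n,l)[:4]: print(n,l,round(r['p'],2),r['rect'])
        except Exception as e: print(n,l,e)
E
```

```text
pics
{'time': 0.0, 'joint_pos': array([-1.2827924 ,  0.62931763,  0.03843745,  1.51836063, -0.02702495,
        0.99631123, -0.01999442]), 'dq': array([-0.00084695, -0.00041069,  0.00036497, -0.00159285, -0.00103176,
       -0.00045538,  0.00084513]), 'tau': array([ 1.33735241e-03, -5.63398790e+01,  1.22744501e+00, -1.93454701e+01,
        1.12884268e-02,  1.00147512e-02, -2.12656670e-05]), 'ee_pos': array([0.22496112, 0.60919387, 0.2444098 ]), 'eef_rot': array([-1.35716283, -0.94361479,  0.94616397]), 'contact_force': array([-0.9184653 ,  0.20900567, -0.93527561]), 'wrist_torque': array([-0.00860592, -0.04374826,  0.01866398]), 'opening': 0.08542598675681305}
{'fx': 360.77496345452505, 'fy': 360.77496345452505, 'cx': 258.4844581566544, 'cy': 192.77560833964273, 'origin': array([ 0.84897435, -0.59617221,  0.84423885]), 'orientation': array([-2.36191806, -0.53589696,  0.23195999])}
scene stud 0.71 [215.0, 233.1, 226.4, 254.9]
scene stud 0.67 [183.6, 232.4, 194.0, 253.6]
scene stud 0.42 [275.5, 118.6, 306.4, 131.4]
scene stud_blue 0.76 [226.1, 211.7, 237.3, 237.9]
scene stud_white 0.59
[... 360 characters left out ...]
405.9227794148154, 'fy': 405.9227794148154, 'cx': 259.8900529482329, 'cy': 197.07524494165628, 'origin': array([ 0.44842865, -0.02674881,  1.15068571]), 'orientation': array([-2.21584956,  2.17024356, -0.04498336])}
top stud 0.68 [313.3, 188.9, 330.3, 200.3]
top stud_blue 0.52 [288.6, 191.2, 297.6, 199.3]
top stud_white 0.5 [341.9, 189.0, 354.6, 202.1]
top rack 0.95 [281.1, 183.7, 358.4, 208.3]
top jig 0.83 [147.6, 103.0, 201.6, 190.2]
top jig 0.73 [96.7, 195.2, 113.4, 220.9]
top catch 0.8 [160.2, 162.9, 184.2, 181.3]
top catch 0.16 [288.2, 188.9, 300.6, 204.0]
top socket 0.75 [148.1, 100.0, 204.1, 194.3]
top gouge 0.6 [84.6, 171.8, 115.8, 223.8]
top spatula 0.67 [399.7, 139.4, 441.6, 236.9]
```

View pics/scene0.png

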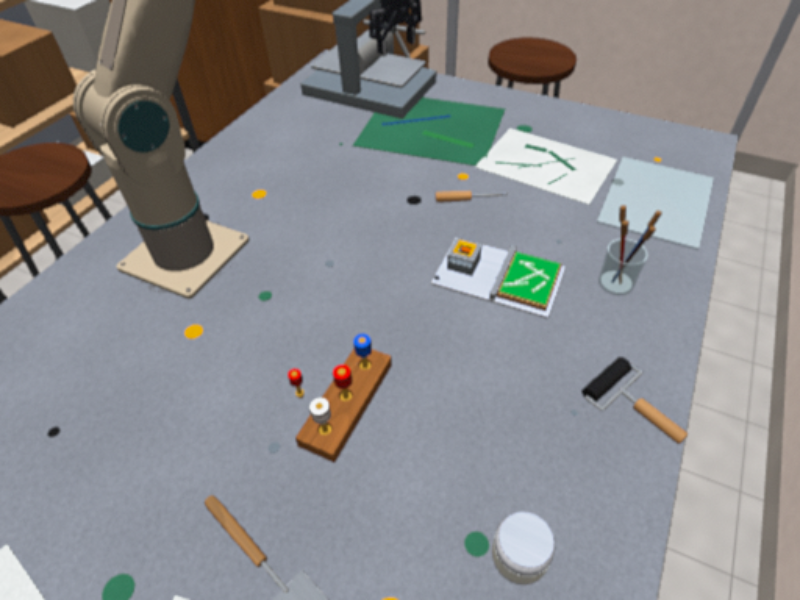

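View pics/top0.png

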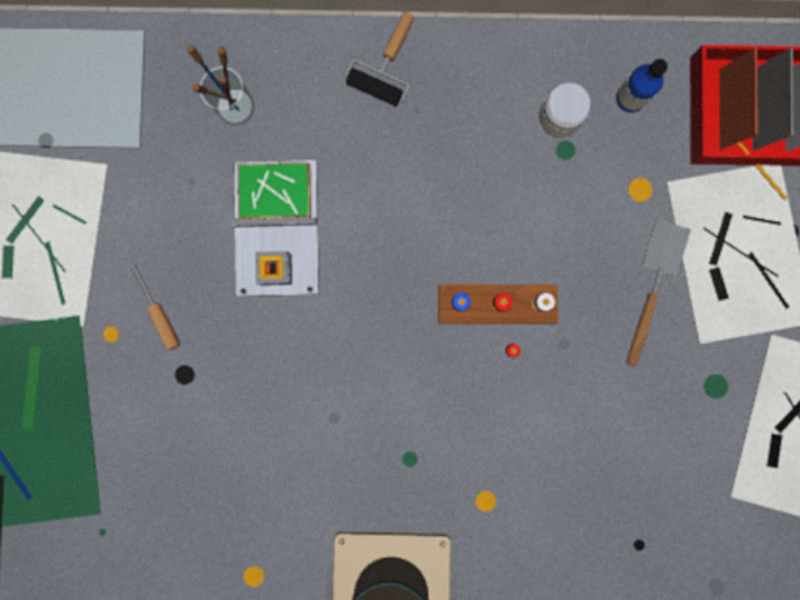

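Run:
```python
from h import *
np.set_printoptions(precision=4,suppress=True)
s=status.sense();print(R.from_rotvec(s['eef_rot']).as_matrix())
a=np.load('scene0.npz')['im'][105:300,160:370];b=np.load('top0.npz')['im'][90:240,80:370]
cv2.imwrite('pics/sc_crop.png',cv2.resize(a[:,:,::-1],None,fx=3,fy=3,interpolation=cv2.INTER_CUBIC)[:600])
cv2.imwrite('pics/tp_crop.png',cv2.resize(b[:,:,::-1],None,fx=2.7,fy=2.7,interpolation=cv2.INTER_CUBIC))
```

```text
[[ 0.3465 -0.     -0.9381]
 [ 0.9381  0.      0.3465]
 [ 0.     -1.      0.    ]]
```

View crops.

View pics/sc_crop.png

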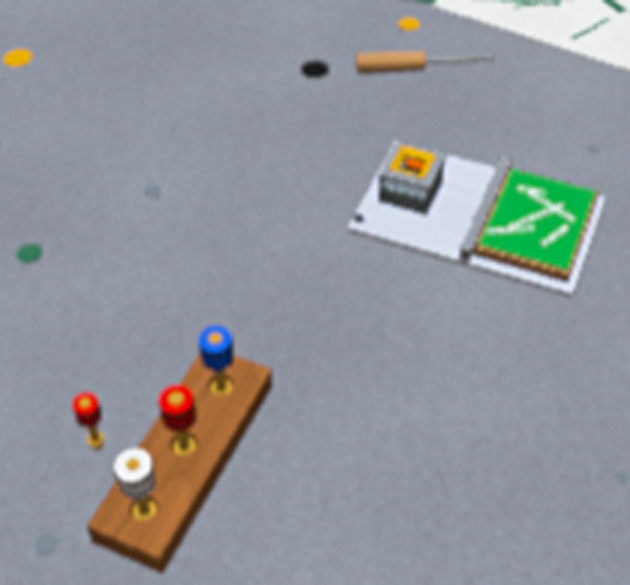

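View pics/tp_crop.png

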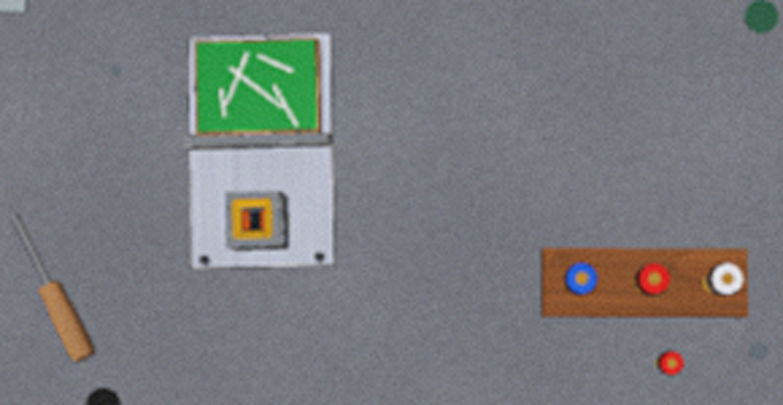

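```bash
cat > m.py <<'E'
from h import *
np.set_printoptions(precision=4,suppress=True)
from scipy.optimize import least_squares
for n in('top','scene'):
    f=np.load(n+'0.npz');im=f['im'];W=world(n,f['d']);hsv=cv2.cvtColor(im,cv2.COLOR_RGB2HSV)
    H,S,V=[hsv[...,i].astype(int) for i in range(3)]
    ms={'red':((H<6)|(H>174))&(S>170),'blue':(H>105)&(H<125)&(S>150),'green':(H>50)&(H<70)&(S>200)&(V>120),
        'yel':(H>17)&(H<32)&(S>150),'org':(H>8)&(H<17)&(S>190)&(V>150)}
    for k,m in ms.items():
        c,l,st,ce=cv2.connectedComponentsWithStats(m.astype(np.uint8))
        for i in range(1,c):
            if st[i,4]<6: continue
            q=W[(l==i)]; x,y=ce[i]
            if not(0.2<q[:,0].mean()<.9): continue
            z=q[:,2]; t=q[z>np.percentile(z,90)-.003]
            print(n,k,ce[i].round(1),st[i],'top',t.mean(0),'zmax',z.max())
    # top planes
    m=(H>5)&(H<18)&(S>110)&(abs(W[...,2]-.03)<.006)
    c,l,st,ce=cv2.connectedComponentsWithStats(m.astype(np.uint8))
    i=1+np.argmax(st[1:,4]);q=W[l==i]
    print('rack',cv2.minAreaRect(q[:,:2].astype(np.float32)*1000),q.mean(0))
    reg=(abs(W[...,0]-.51)<.25)&(W[...,1]>.05)&(W[...,1]<.4)
    m=reg&(abs(W[...,2]-.056)<.006)
    c,l,st,ce=cv2.connectedComponentsWithStats(m.astype(np.uint8))
    i=1+np.argmax(st[1:,4]);q=W[l==i];print('sock',st[i],cv2.minAreaRect(q[:,:2].astype(np.float32)*1000),q.mean(0))
E
python3 m.py
```

```text
top red [465.6  70.4] [ 442   29   70   77 2187] top [ 0.8691 -0.5737  0.0656] zmax 1.150685706442779
top red [321.7 192.8] [316 187  12  12  86] top [ 0.5138 -0.1783  0.0988] zmax 0.10227743770130227
top red [327.9 223.9] [324 221   9   8  39] top [ 0.4349 -0.191   0.1293] zmax 1.150685706442779
top blue [412.2  52.6] [403  41  21  22 314] top [ 0.8705 -0.3958  0.1674] zmax 1.150685706442779
top blue [398.8  69. ] [397  68   5   3   6] top [ 0.8753 -0.4045  0.0154] zmax 0.0174382315188486
top blue [294.8 193. ] [290 188  11  11  68] top [ 0.5128 -0.1088  0.0986] zmax 0.10073845864059638
top yel [475.3  94. ] [473  91   6   7  11] top [ 0.8075 -0.6259  0.0076] zmax 0.008387882070788555
top yel [493.2 115.7] [484 106  19  21  51] top [ 0.7479 -0.6735  0.0082] zmax 0.013060811528649019
top yel [409.3 121. ] [402 114  15  15 170] top [ 0.7275 -0.4346  0.0141] zmax 1.150685706442779
top yel [172.8 170.5] [166 164  15  14 131] top [0.5678 0.2127 0.0829] zmax 1.150685706442779
top yel [295.  192.5] [294 192   3   2   6] top [ 0.5135 -0.1096  0.0985] zmax 0.09894124119134573
top yel [322.  
[... 1947 characters left out ...]
4943508106182
scene yel [207.6 274.4] [204 272   8   6  45] top [ 0.5189 -0.2505  0.0418] zmax 0.04610410773979068
scene yel [249.5 383. ] [246 383   8   1   8] top [ 0.7243 -0.4202  0.002 ] zmax 0.003470108993019916
scene org [297.8 159.2] [296 158   5   3  13] top [0.5712 0.2305 0.045 ] zmax 0.04581625317534488
scene org [218.2 237.2] [216 235   6   5  13] top [ 0.5156 -0.1767  0.0984] zmax 0.1002513969880473
rack ((516.909912109375, -178.01803588867188), (69.76300811767578, 209.1983184814453), 0.7910701036453247) [ 0.5237 -0.1909  0.03  ]
sock [287 152  22  15 133] ((571.7513427734375, 221.16836547851562), (54.99492263793945, 56.563289642333984), 1.3278443813323975) [0.5717 0.2214 0.0528]
```

Look-alikes:
- Red stud in the rack's middle hole: scene (219,241), top (322,193). Its top is at z≈0.098 and the head is about 31 mm wide.
- Small free-standing red stud: scene (189,242), top (328,224). Its top is only at z≈0.071.
- Blue and white studs in the rack: scene (232,221) and (207,265).

The description fits the one in the middle hole, and the crops confirm it. The jaws should open along world x, with the fingers only partly open.

jog_arm --pt "0.2 -3.03 0 -4.78 8.7" --pt "0.2 -6.06 0 -9.57 17.4" --pt "0.2 -9.1 0 -14.35 26.1" --pt "0.2 -12.12 0 -19.13 34.8" --pt "0.2 -15.15 0 -23.9 43.5" --pt "0.2 -18.2 0 -28.7 52.2" --pt "0.2 -21.2 0 -33.5 61" --pt "0.2 -24.24 0 -38.27 69.7"

```text
time: 2.0
ee_pos: [0.5012, 0.2485, 0.2456]
eef_rot: [-1.57, 0.003, -0.004]
contact_force: [1.3, -0.0, -0.6]
opening: 0.0515
```

Run:
```python
from h import *
np.set_printoptions(precision=4,suppress=True)
s=status.sense();M=R.from_rotvec(s['eef_rot']).as_matrix();print(s['time'],s['ee_pos'],s['opening'],s['contact_force']);print(M)
print(M.T@(np.array([.515,-.1785,.20])-s['ee_pos'])*100)
```

```text
2.0 [0.5012 0.2485 0.2456] 0.051458201221765795 [ 1.2943 -0.0495 -0.5801]
[[ 1.      0.0006  0.0041]
 [-0.0041  0.0007  1.    ]
 [ 0.0006 -1.      0.0007]]
[  1.5493   4.533  -42.6973]
```

jog_arm --pt "0.2 0.2 0.6 -5.4 0" --pt "0.2 0.4 1.2 -10.8 0" --pt "0.2 0.6 1.8 -16.2 0" --pt "0.2 0.8 2.4 -21.6 0" --pt "0.2 1.0 3.0 -27.0 0" --pt "0.2 1.2 3.6 -32.4 0" --pt "0.2 1.4 4.2 -37.8 0" --pt "0.2 1.54 4.5 -42.7 0"

```text
time: 3.0
ee_pos: [0.5158, -0.1792, 0.2002]
eef_rot: [-1.571, -0.0, -0.0]
contact_force: [0.9, 1.4, -0.4]
opening: 0.0512
```

jog_arm --pt "0.2 0 0 0 0" --pt "0.2 0 0 0 0"

```text
time: 3.25
ee_pos: [0.5158, -0.1765, 0.2002]
eef_rot: [-1.57, -0.0, 0.001]
contact_force: [-1.0, 0.1, -0.3]
opening: 0.0511
```

Run:
```python
from h import *
np.set_printoptions(precision=4,suppress=True)
s=status.sense();print(s['ee_pos'],s['opening'],s['contact_force'])
im,d=vision.snapshot('scene');W=world('scene',d);np.savez('scene1.npz',im=im,d=d)
c=im[150:300,140:330];cv2.imwrite('pics/s1.png',cv2.resize(c[:,:,::-1],None,fx=4,fy=4,interpolation=cv2.INTER_CUBIC))
```

```text
[ 0.5158 -0.1765  0.2002] 0.05114653203610332 [-0.9817  0.1432 -0.2894]
```

View pics/s1.png

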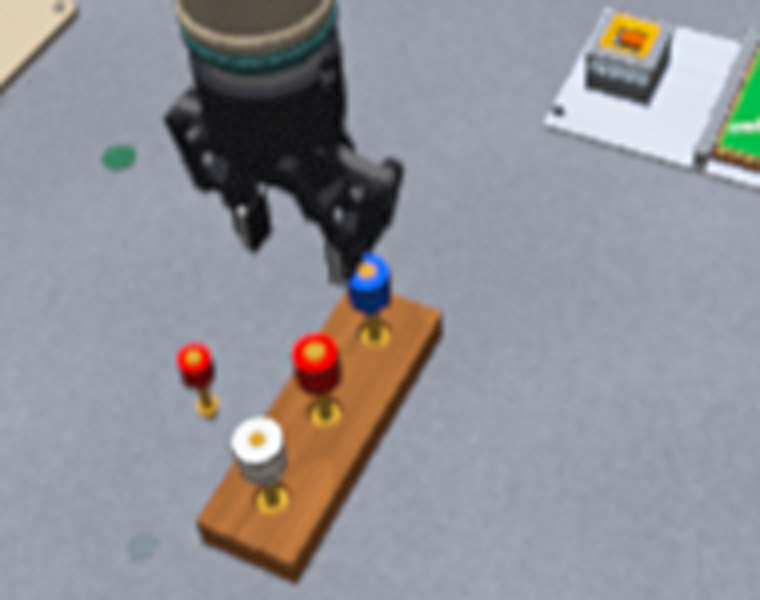

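The crop shows the open jaws above and behind the rack, straddling along world x. The red stud stands at crop (316,365) in the middle hole. Going down.

jog_arm --pt "0.2 0 4 -0.2 0" --pt "0.2 0 8 -0.2 0" --pt "0.2 0 10.5 -0.2 0" --pt "0.2 0 12 -0.2 0" --pt "0.2 0 12 -0.2 0" --pt "0.2 0 12 -0.2 0" --force 50

```text
time: 4.05
ee_pos: [0.5166, -0.1791, 0.0812]
eef_rot: [-1.571, -0.002, -0.0]
contact_force: [-0.0, 0.5, 0.4]
opening: 0.0515
```

jog_arm --pt "-1 0 0 0 0" --pt "-1 0 0 0 0" --pt "-1 0 0 0 0" --pt "-1 0 0 0 0" --pt "-1 0 0 0 0" --pt "-1 0 0 0 0" --force 60

```text
time: 4.8
ee_pos: [0.5161, -0.1794, 0.0815]
eef_rot: [-1.571, -0.001, -0.001]
contact_force: [-1.3, -0.3, 5.8]
opening: 0.0286
```

jog_arm --pt "-1 0 -2 0 0" --pt "-1 0 -5 0 0" --pt "-1 0 -8 0 0" --pt "-1 0 -11 0 0" --pt "-1 0 -12 0 0" --pt "-1 0 -12 0 0" --pt "-1 0 -12 0 0"

```text
time: 5.68
ee_pos: [0.5151, -0.1788, 0.1992]
eef_rot: [-1.57, 0.001, 0.002]
contact_force: [-0.8, -0.8, -1.1]
opening: 0.0286
```

Run:
```python
from h import *
np.set_printoptions(precision=4,suppress=True)
s=status.sense();M=R.from_rotvec(s['eef_rot']).as_matrix();print(s['time'],s['ee_pos'],s['opening'],s['contact_force'])
print(M.T@(np.array([.570,.2208,.20])-s['ee_pos'])*100)
im,d=vision.snapshot('scene');W=world('scene',d);np.savez('scene2.npz',im=im,d=d)
c=im[150:300,140:330];cv2.imwrite('pics/s2.png',cv2.resize(c[:,:,::-1],None,fx=4,fy=4,interpolation=cv2.INTER_CUBIC))
```

```text
5.675 [ 0.5151 -0.1788  0.1992] 0.028557678977406638 [-0.7831 -0.7547 -1.1317]
[ 5.5168 -0.0644 39.9585]
```

View pics/s2.png

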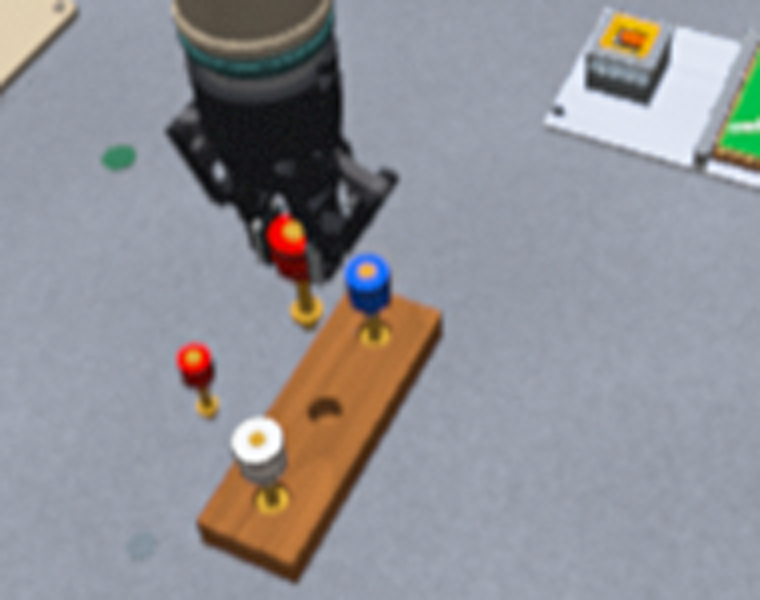

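Run:
```python
from h import *
np.set_printoptions(precision=4,suppress=True)
for n in('scene0','scene2'):
    f=np.load(n+'.npz');im=f['im'];W=world('scene',f['d']);hsv=cv2.cvtColor(im,cv2.COLOR_RGB2HSV)
    H,S,V=[hsv[...,i].astype(int) for i in range(3)]
    for k,m in {'red':((H<6)|(H>174))&(S>170),'yel':(H>14)&(H<32)&(S>140)}.items():
        c,l,st,ce=cv2.connectedComponentsWithStats(m.astype(np.uint8))
        for i in range(1,c):
            x,y=ce[i]
            if st[i,4]<6 or not(180<x<235 and 195<y<265):continue
            q=W[l==i];print(n,k,ce[i].round(1),st[i],np.median(q,0),q.min(0),q.max(0))
for p in([.515,-.1788,.2165],[.515,-.1788,.2165-.092],[.515,-.1788,.142]): print(proj('scene',p))
for p in([.515,-.1788,.098],[.515,-.1788,.006]): print(proj('scene',p))
```

```text
scene0 red [218.8 241.1] [213 233  12  15  99] [ 0.5225 -0.1849  0.096 ] [ 0.5032 -0.192   0.0731] [ 0.5314 -0.1648  0.1009]
scene0 red [188.9 241.8] [185 236   8  11  48] [ 0.4412 -0.2045  0.0673] [ 0.4263 -0.2122  0.052 ] [ 0.4466 -0.1904  0.0734]
scene0 yel [233.1 233.3] [229 229   9   9  57] [ 0.517  -0.1102  0.0283] [ 0.5024 -0.1218  0.0146] [ 0.5283 -0.0946  0.052 ]
scene0 yel [218.2 237. ] [217 236   4   3  10] [ 0.5155 -0.1766  0.099 ] [ 0.5115 -0.1805  0.0974] [ 0.5212 -0.1731  0.1019]
scene0 yel [188.  238.5] [187 238   3   2   6] [ 0.4344 -0.1989  0.0715] [ 0.4303 -0.2014  0.0693] [ 0.4391 -0.1953  0.0738]
scene0 yel [191.4 250.8] [190 248   4   6  17] [ 0.4369 -0.2019  0.0152] [ 0.4329 -0.2054  0.0109] [ 0.4411 -0.1939  0.0324]
scene0 yel [220.9 252.9] [217 249   9   9  64] [ 0.5187 -0.1802  0.0293] [ 0.5041 -0.1923  0.0211] [ 0.5292 -0.1647  0.0503]
scene0 yel [204.  259.5] [203 259   3   2   6] [ 0.5173 -0.2474  0.0985] [ 0.5147 -0.2507  0.096 ] [ 0.5217 -0.2448  0.1009]
scene2 red [211. 212.] [206 204  11  16 102] [ 0.5161 -0.1878  0.2123] [ 0.5008 -0.5962  0.1884] [ 0
[... 392 characters left out ...]
1717]
scene2 yel [233.2 233.3] [229 229   9   9  56] [ 0.5168 -0.1101  0.0286] [ 0.502  -0.1229  0.0148] [ 0.5278 -0.0946  0.051 ]
scene2 yel [188.  238.5] [187 238   3   2   6] [ 0.4347 -0.199   0.0716] [ 0.431  -0.2004  0.0682] [ 0.4386 -0.1971  0.0728]
scene2 yel [191.4 250.8] [190 248   4   6  17] [ 0.4371 -0.2014  0.0162] [ 0.4308 -0.2054  0.0124] [ 0.4419 -0.1952  0.0326]
(np.float64(212.12656971425727), np.float64(207.5872157373358))
(np.float64(216.43743090631574), np.float64(231.5075098714256))
(np.float64(215.66947623735663), np.float64(227.2462495930872))
(np.float64(217.5583160690762), np.float64(237.72712622863082))
(np.float64(221.09762261962047), np.float64(257.3661844000453))
```

The stud is held upright: the gold head top is at scene (213,207), z≈0.216, and the nose is at (216,227). Carry it over the socket.

jog_arm --pt "-1 0.5 -1 3.0 0" --pt "-1 1.3 -1.5 8.5 0" --pt "-1 2.1 -1.5 14.5 0" --pt "-1 2.9 -1.5 20.5 0" --pt "-1 3.7 -1.5 26.5 0" --pt "-1 4.5 -1.5 32.5 0" --pt "-1 5.2 -1 37.5 0" --pt "-1 5.5 0 39.9 0"

```text
time: 6.72
ee_pos: [0.57, 0.2238, 0.1988]
eef_rot: [-1.57, -0.003, 0.005]
contact_force: [0.1, -0.5, -0.5]
opening: 0.0286
```

jog_arm --pt "-1 0 2 0 0" --pt "-1 0 4 0 0" --pt "-1 0 5.5 0 0" --pt "-1 0 5.5 0 0" --pt "-1 0 5.5 0 0"

```text
time: 7.35
ee_pos: [0.5711, 0.2194, 0.1457]
eef_rot: [-1.571, -0.0, -0.001]
contact_force: [-0.8, 0.2, -0.8]
opening: 0.0287
```

Run:
```python
from h import *
np.set_printoptions(precision=4,suppress=True)
s=status.sense();print(s['time'],s['ee_pos'],s['eef_rot'],s['contact_force'],s['wrist_torque'])
out=[]
for n in('scene','top'):
    im,d=vision.snapshot(n);np.savez(n+'3.npz',im=im,d=d)
    W=world(n,d);hsv=cv2.cvtColor(im,cv2.COLOR_RGB2HSV);H,S,V=[hsv[...,i].astype(int) for i in range(3)]
    for k,m in {'red':((H<6)|(H>174))&(S>170),'yel':(H>14)&(H<32)&(S>140)}.items():
        c,l,st,ce=cv2.connectedComponentsWithStats(m.astype(np.uint8))
        for i in range(1,c):
            q=np.median(W[l==i],0)
            if st[i,4]<5 or np.hypot(q[0]-.57,q[1]-.22)>.06:continue
            print(n,k,ce[i].round(1),st[i],q)
    u,v=map(int,proj(n,[.57,.22,.08]));c=im[v-50:v+50,u-65:u+65]
    out.append(cv2.resize(c[:,:,::-1],(390,300),interpolation=cv2.INTER_CUBIC))
cv2.imwrite('pics/s3.png',np.hstack(out))
```

```text
7.35 [0.5711 0.2194 0.1457] [-1.5708 -0.0005 -0.0007] [-0.7697  0.2469 -0.7991] [-0.0012  0.0564 -0.004 ]
scene red [298.7 135.8] [295 130  10  12  78] [0.5739 0.2108 0.1559]
scene yel [299.8 131.6] [299 131   3   2   5] [0.5737 0.2199 0.165 ]
scene yel [297.5 155.7] [290 143  15  21 113] [0.5723 0.2199 0.0552]
top red [168.4 166.6] [167 164   4   7  17] [0.5652 0.2073 0.1606]
top yel [175. 171.] [167 164  14  14 106] [0.5651 0.2126 0.0538]
```

View pics/s3.png

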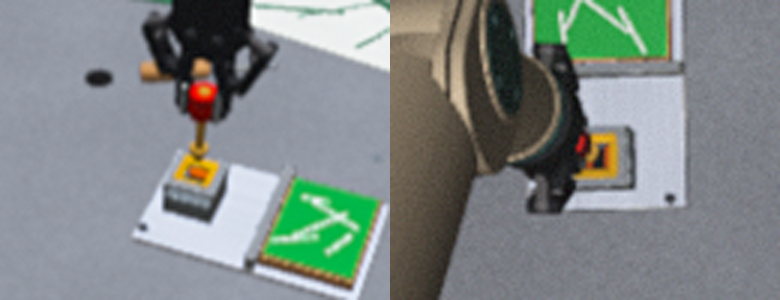

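The stud hangs just above the funnel (nose at crop (198,150)). It is about 1–2 mm too far in +x and 1 mm short in y, so correct that and go down.

jog_arm --pt "-1 -0.12 0 0.1 0" --pt "-1 -0.12 0.4 0.1 0" --pt "-1 -0.12 0.8 0.1 0" --pt "-1 -0.12 1.2 0.1 0" --pt "-1 -0.12 1.6 0.1 0" --pt "-1 -0.12 2.0 0.1 0" --pt "-1 -0.12 2.0 0.1 0" --pt "-1 -0.12 2.0 0.1 0"

```text
time: 8.45
ee_pos: [0.5695, 0.2208, 0.1253]
eef_rot: [-1.571, -0.0, 0.0]
contact_force: [-0.7, 0.5, -1.4]
opening: 0.0283
```

jog_arm --pt "-1 0 0.3 0 0" --pt "-1 0 0.6 0 0" --pt "-1 0 0.9 0 0" --pt "-1 0 1.2 0 0" --pt "-1 0 1.2 0 0"

```text
time: 9.07
ee_pos: [0.5693, 0.2204, 0.113]
eef_rot: [-1.571, 0.0, 0.001]
contact_force: [-0.5, -0.1, -1.2]
opening: 0.0284
```

jog_arm --pt "-1 0 0.2 0 0" --pt "-1 0 0.4 0 0" --pt "-1 0 0.6 0 0" --pt "-1 0 0.8 0 0" --pt "-1 0 0.8 0 0"

```text
time: 9.7
ee_pos: [0.5695, 0.2209, 0.1052]
eef_rot: [-1.571, -0.001, 0.0]
contact_force: [0.7, -0.5, -0.7]
opening: 0.0285
```

jog_arm --pt "-1 0 0.2 0 0" --pt "-1 0 0.3 0 0" --pt "-1 0 0.3 0 0"

```text
time: 10.07
ee_pos: [0.5693, 0.2208, 0.102]
eef_rot: [-1.571, -0.0, 0.001]
contact_force: [1.2, -0.6, -1.3]
opening: 0.0284
```

jog_arm --pt "-1 0 0.2 0 0" --pt "-1 0 0.3 0 0" --pt "-1 0 0.3 0 0"

```text
time: 10.45
ee_pos: [0.5692, 0.2207, 0.099]
eef_rot: [-1.571, -0.0, 0.001]
contact_force: [-0.2, -1.0, -2.7]
opening: 0.0287
```

jog_arm --pt "-1 0 0.2 0 0" --pt "-1 0 0.3 0 0" --pt "-1 0 0.3 0 0"

```text
time: 10.82
ee_pos: [0.5691, 0.2208, 0.0958]
eef_rot: [-1.571, 0.0, 0.001]
contact_force: [1.1, 0.4, -3.9]
opening: 0.0282
```

jog_arm --pt "-1 0 0.1 0 0" --pt "-1 0 0.2 0 0" --pt "-1 0 0.2 0 0"

```text
time: 11.2
ee_pos: [0.5693, 0.2208, 0.0943]
eef_rot: [-1.571, -0.0, 0.001]
contact_force: [0.1, -0.1, -1.8]
opening: 0.0286
```

jog_arm --pt "-1 0 0.1 0 0" --pt "-1 0 0.2 0 0" --pt "-1 0 0.2 0 0"

```text
time: 11.58
ee_pos: [0.5693, 0.2208, 0.0922]
eef_rot: [-1.571, -0.0, 0.001]
contact_force: [-0.6, 0.4, -1.2]
opening: 0.0284
```

```bash
cat > look.py <<'E'
import sys
from h import *
np.set_printoptions(precision=4,suppress=True)
s=status.sense();print(s['time'],s['ee_pos'],s['contact_force'],s['wrist_torque'],s['opening'])
im,d=vision.snapshot('scene')
W=world('scene',d);hsv=cv2.cvtColor(im,cv2.COLOR_RGB2HSV);H,S,V=[hsv[...,i].astype(int) for i in range(3)]
for k,m in {'red':((H<6)|(H>174))&(S>170),'yel':(H>14)&(H<32)&(S>140)}.items():
    c,l,st,ce=cv2.connectedComponentsWithStats(m.astype(np.uint8))
    for i in range(1,c):
        q=np.median(W[l==i],0)
        if st[i,4]<5 or np.hypot(q[0]-.57,q[1]-.22)>.06:continue
        print(k,ce[i].round(1),st[i],q)
u,v=map(int,proj('scene',[.57,.22,.08]));c=im[v-40:v+40,u-50:u+50]
cv2.imwrite(sys.argv[1],cv2.resize(c[:,:,::-1],(700,560),interpolation=cv2.INTER_CUBIC))
E
python3 look.py pics/s4.png
```

```text
11.575 [0.5693 0.2208 0.0922] [-0.6064  0.4302 -1.1983] [-0.012   0.0198  0.0219] 0.02840196346835844
red [296.9 148.6] [293 143  10  12  72] [0.5714 0.2122 0.1049]
yel [298. 145.] [297 144   3   3   5] [0.5699 0.2233 0.1089]
yel [297.3 158.5] [290 154  15  10  88] [0.5727 0.2212 0.0536]
```

View pics/s4.png

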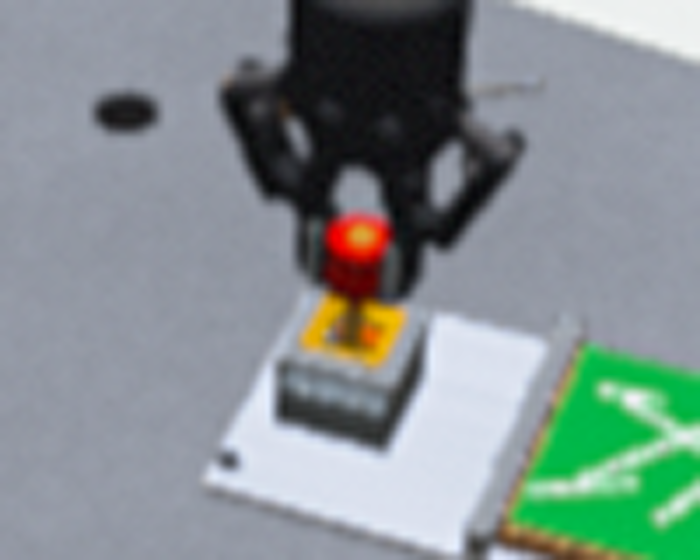

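The stud is going in straight (head top z≈0.109, so the foot is at ≈0.017). Keep going down to the seat.

jog_arm --pt "-1 0 0.1 0 0" --pt "-1 0 0.2 0 0" --pt "-1 0 0.2 0 0"

```text
time: 12.0
ee_pos: [0.5693, 0.2208, 0.0902]
eef_rot: [-1.571, -0.0, 0.001]
contact_force: [-0.5, -0.7, -1.0]
opening: 0.0284
```

jog_arm --pt "-1 0 0.1 0 0" --pt "-1 0 0.15 0 0" --pt "-1 0 0.15 0 0"

```text
time: 12.38
ee_pos: [0.5693, 0.2208, 0.0887]
eef_rot: [-1.571, -0.0, 0.0]
contact_force: [-0.5, -1.1, -0.2]
opening: 0.0286
```

jog_arm --pt "-1 0 0.1 0 0" --pt "-1 0 0.1 0 0" --pt "-1 0 0.1 0 0"

```text
time: 12.75
ee_pos: [0.5694, 0.2208, 0.0878]
eef_rot: [-1.571, -0.0, 0.0]
contact_force: [-1.0, -0.4, -1.9]
opening: 0.0285
```

jog_arm --pt "-1 0 0.1 0 0" --pt "-1 0 0.1 0 0" --pt "-1 0 0.1 0 0"

```text
time: 13.12
ee_pos: [0.5694, 0.2208, 0.0868]
eef_rot: [-1.571, -0.0, 0.0]
contact_force: [-0.5, -0.3, -1.7]
opening: 0.0283
```

jog_arm --pt "-1 0 0.1 0 0" --pt "-1 0 0.1 0 0" --pt "-1 0 0.1 0 0"

```text
time: 13.5
ee_pos: [0.5695, 0.2209, 0.0861]
eef_rot: [-1.571, -0.001, 0.0]
contact_force: [-0.6, 0.4, 3.9]
opening: 0.0287
```

Seat felt: a +5 N step with the foot at ≈0.011, well below the snap height. Now tug up in small steps through the free play.

jog_arm --pt "-1 0 -0.1 0 0" --pt "-1 0 -0.15 0 0" --pt "-1 0 -0.15 0 0"

```text
time: 13.88
ee_pos: [0.5693, 0.2208, 0.0871]
eef_rot: [-1.571, -0.0, 0.001]
contact_force: [0.5, -0.1, -1.6]
opening: 0.0282
```

jog_arm --pt "-1 0 -0.1 0 0" --pt "-1 0 -0.1 0 0"

```text
time: 14.12
ee_pos: [0.5694, 0.2208, 0.0883]
eef_rot: [-1.571, -0.0, 0.0]
contact_force: [-0.8, -0.4, -1.5]
opening: 0.0284
```

jog_arm --pt "-1 0 -0.1 0 0" --pt "-1 0 -0.1 0 0"

```text
time: 14.38
ee_pos: [0.5695, 0.2208, 0.0894]
eef_rot: [-1.571, -0.001, 0.0]
contact_force: [0.4, -0.1, 0.3]
opening: 0.0284
```

jog_arm --pt "-1 0 -0.1 0 0" --pt "-1 0 -0.1 0 0"

```text
time: 14.62
ee_pos: [0.5695, 0.2208, 0.0904]
eef_rot: [-1.571, -0.0, 0.0]
contact_force: [-1.0, -0.9, -1.9]
opening: 0.0284
```

jog_arm --pt "-1 0 -0.1 0 0" --pt "-1 0 -0.1 0 0"

```text
time: 14.88
ee_pos: [0.5694, 0.2208, 0.0914]
eef_rot: [-1.571, -0.001, 0.0]
contact_force: [-0.1, -0.8, -1.3]
opening: 0.0286
```

jog_arm --pt "-1 0 -0.1 0 0" --pt "-1 0 -0.1 0 0"

```text
time: 15.12
ee_pos: [0.5695, 0.2208, 0.0924]
eef_rot: [-1.571, -0.001, 0.0]
contact_force: [-0.1, 1.2, -1.7]
opening: 0.0284
```

jog_arm --pt "-1 0 -0.1 0 0" --pt "-1 0 -0.1 0 0"

```text
time: 15.38
ee_pos: [0.5695, 0.2208, 0.0934]
eef_rot: [-1.571, -0.0, 0.0]
contact_force: [-0.3, -0.3, -0.9]
opening: 0.0285
```

jog_arm --pt "-1 0 -0.1 0 0" --pt "-1 0 -0.1 0 0"

```text
time: 15.62
ee_pos: [0.5695, 0.2208, 0.0944]
eef_rot: [-1.571, -0.0, 0.0]
contact_force: [1.0, 0.1, -1.1]
opening: 0.0286
```

jog_arm --pt "-1 0 -0.1 0 0" --pt "-1 0 -0.1 0 0"

```text
time: 15.88
ee_pos: [0.5694, 0.2208, 0.0954]
eef_rot: [-1.571, -0.0, 0.0]
contact_force: [-0.3, -0.0, -1.5]
opening: 0.0282
```

jog_arm --pt "-1 0 -0.05 0 0" --pt "-1 0 -0.05 0 0"

```text
time: 16.12
ee_pos: [0.5693, 0.2208, 0.0957]
eef_rot: [-1.571, -0.0, 0.0]
contact_force: [0.9, -0.3, -1.4]
opening: 0.0283
```

jog_arm --pt "-1 0 -0.05 0 0" --pt "-1 0 -0.05 0 0"

```text
time: 16.38
ee_pos: [0.5693, 0.2208, 0.096]
eef_rot: [-1.571, -0.0, 0.001]
contact_force: [0.6, 0.6, -4.2]
opening: 0.0283
```

jog_arm --pt "-1 0 -0.05 0 0" --pt "-1 0 -0.05 0 0"

```text
time: 16.62
ee_pos: [0.5693, 0.2208, 0.0964]
eef_rot: [-1.571, -0.0, 0.001]
contact_force: [0.3, -0.3, -9.0]
opening: 0.0285
```

jog_arm --pt "-1 0 -0.05 0 0" --pt "-1 0 -0.05 0 0"

```text
time: 16.88
ee_pos: [0.5693, 0.2207, 0.0968]
eef_rot: [-1.571, -0.0, 0.001]
contact_force: [2.2, 0.2, -12.3]
opening: 0.0285
```

jog_arm --pt "-1 0 -0.01 0 0" --pt "-1 0 -0.01 0 0" --pt "-1 0 -0.01 0 0" --pt "-1 0 -0.01 0 0"

```text
time: 17.38
ee_pos: [0.5692, 0.2208, 0.0972]
eef_rot: [-1.571, -0.0, 0.001]
contact_force: [2.2, 0.0, -15.4]
opening: 0.0289
```

jog_arm --pt "-1 0 0 0 0" --pt "-1 0 0 0 0" --pt "-1 0 0 0 0" --pt "-1 0 0 0 0"

```text
time: 17.88
ee_pos: [0.5693, 0.2207, 0.0973]
eef_rot: [-1.571, -0.0, 0.001]
contact_force: [3.1, 0.4, -16.0]
opening: 0.0286
```

jog_arm --pt "-1 0 0 0 0" --pt "-1 0 0 0 0"

```text
time: 18.12
ee_pos: [0.5692, 0.2208, 0.0973]
eef_rot: [-1.571, -0.0, 0.001]
contact_force: [2.3, 0.3, -16.2]
opening: 0.0285
```

It settled higher than I wanted: the reading is 16 N, including about 1.2 N of stud weight. Ease off slightly and hold near 12 N for a full second.

jog_arm --pt "-1 0 0.03 0 0" --pt "-1 0 0.03 0 0" --pt "-1 0 0.03 0 0" --pt "-1 0 0.03 0 0"

```text
time: 18.62
ee_pos: [0.5693, 0.2208, 0.0971]
eef_rot: [-1.571, -0.0, 0.001]
contact_force: [2.4, 1.8, -14.6]
opening: 0.0289
```

jog_arm --pt "-1 0 0 0 0" --pt "-1 0 0 0 0" --pt "-1 0 0 0 0" --pt "-1 0 0 0 0"

```text
time: 19.12
ee_pos: [0.5693, 0.2208, 0.0971]
eef_rot: [-1.571, -0.0, 0.001]
contact_force: [2.3, -0.7, -15.0]
opening: 0.028
```

jog_arm --pt "-1 0 0 0 0" --pt "-1 0 0 0 0" --pt "-1 0 0 0 0" --pt "-1 0 0 0 0"

```text
time: 19.62
ee_pos: [0.5693, 0.2208, 0.0971]
eef_rot: [-1.571, -0.0, 0.001]
contact_force: [0.4, 0.9, -14.2]
opening: 0.0288
```

jog_arm --pt "-1 0 0 0 0" --pt "-1 0 0 0 0" --pt "-1 0 0 0 0" --pt "-1 0 0 0 0"

```text
time: 20.12
ee_pos: [0.5693, 0.2208, 0.0971]
eef_rot: [-1.571, -0.0, 0.001]
contact_force: [-0.2, 0.4, -14.8]
opening: 0.0286
```

```bash
python3 look.py pics/s5.png
```

```text
20.125 [0.5693 0.2208 0.0971] [ -0.2033   0.3567 -14.7673] [ 0.0378 -0.2544  0.0154] 0.028570852239336694
red [297.2 147.4] [293 142  11  12  67] [0.5719 0.2118 0.1085]
yel [298.2 143.8] [297 143   3   3   6] [0.5702 0.2237 0.1142]
yel [297.2 158. ] [290 153  15  11  96] [0.572  0.2208 0.0553]
```

View pics/s5.png

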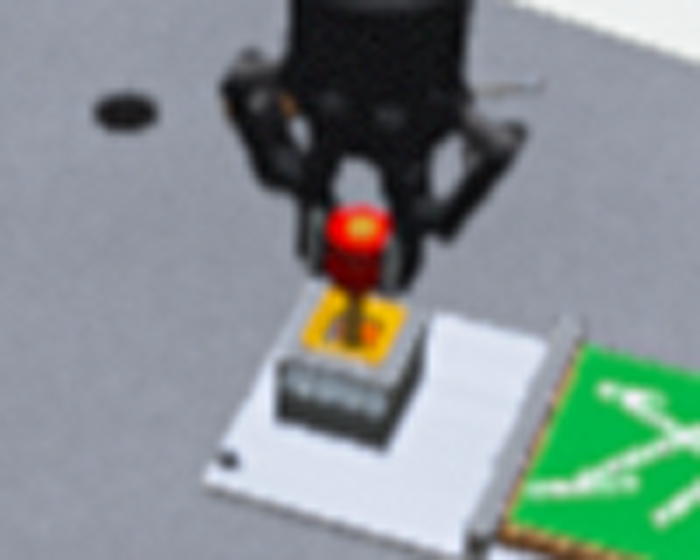

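The catch holds: the stud top is still 17.1 mm above the TCP, so it has not slipped in the grip. One small trim to bring the net tug to 12 N for more than a second.

jog_arm --pt "-1 0 0.02 0 0" --pt "-1 0 0.02 0 0" --pt "-1 0 0.02 0 0" --pt "-1 0 0.02 0 0"

```text
time: 20.68
ee_pos: [0.5693, 0.2208, 0.0969]
eef_rot: [-1.571, -0.0, 0.001]
contact_force: [0.1, 0.2, -12.8]
opening: 0.0285
```

jog_arm --pt "-1 0 0 0 0" --pt "-1 0 0 0 0" --pt "-1 0 0 0 0" --pt "-1 0 0 0 0"

```text
time: 21.18
ee_pos: [0.5693, 0.2208, 0.0969]
eef_rot: [-1.571, -0.0, 0.0]
contact_force: [0.2, -0.1, -12.9]
opening: 0.0285
```

jog_arm --pt "-1 0 0 0 0" --pt "-1 0 0 0 0" --pt "-1 0 0 0 0" --pt "-1 0 0 0 0"

```text
time: 21.68
ee_pos: [0.5693, 0.2208, 0.0969]
eef_rot: [-1.571, -0.0, 0.001]
contact_force: [0.1, 0.1, -14.3]
opening: 0.0283
```

jog_arm --pt "-1 0 0 0 0" --pt "-1 0 0 0 0" --pt "-1 0 0 0 0" --pt "-1 0 0 0 0"

```text
time: 22.18
ee_pos: [0.5693, 0.2208, 0.0969]
eef_rot: [-1.571, -0.0, 0.0]
contact_force: [-1.3, -0.6, -11.8]
opening: 0.0282
```

Held about 12 N net for 1.5 s. Now let it back down to the seat.

jog_arm --pt "-1 0 0.2 0 0" --pt "-1 0 0.4 0 0" --pt "-1 0 0.6 0 0" --pt "-1 0 0.8 0 0" --pt "-1 0 1.0 0 0" --pt "-1 0 1.0 0 0" --pt "-1 0 1.0 0 0"

```text
time: 23.05
ee_pos: [0.5694, 0.2209, 0.0869]
eef_rot: [-1.571, -0.0, 0.0]
contact_force: [0.0, -0.8, -1.1]
opening: 0.0281
```

jog_arm --pt "-1 0 0.05 0 0" --pt "-1 0 0.05 0 0"

```text
time: 23.3
ee_pos: [0.5694, 0.2208, 0.0864]
eef_rot: [-1.571, -0.0, 0.0]
contact_force: [-0.7, 1.1, -0.5]
opening: 0.0282
```

jog_arm --pt "0.2 0 0 0 0" --pt "0.2 0 0 0 0" --pt "0.2 0 0 0 0" --pt "0.2 0 0 0 0" --pt "0.2 0 0 0 0" --pt "0.2 0 0 0 0"

```text
time: 24.05
ee_pos: [0.5694, 0.2208, 0.0864]
eef_rot: [-1.571, -0.0, 0.0]
contact_force: [0.9, 0.4, 0.3]
opening: 0.0514
```

jog_arm --pt "0.2 0 -1 0 0" --pt "0.2 0 -3 0 0" --pt "0.2 0 -6 0 0" --pt "0.2 0 -9 0 0" --pt "0.2 0 -12 0 0" --pt "0.2 0 -12 0 0" --pt "0.2 0 -12 0 0"

```text
time: 24.92
ee_pos: [0.569, 0.2208, 0.2063]
eef_rot: [-1.571, -0.0, 0.001]
contact_force: [0.8, 0.1, -0.6]
opening: 0.0513
```

```bash
python3 look.py pics/s6.png; python3 -c "
from h import *
im,d=vision.snapshot('scene');cv2.imwrite('pics/s7.png',cv2.resize(im[:,:,::-1],(800,600)))"
```

```text
24.925 [0.569  0.2208 0.2063] [ 0.7965  0.0773 -0.6148] [-0.0211  0.0246  0.0161] 0.05128698616145439
red [297.5 150.5] [294 145   9  11  64] [0.5734 0.212  0.0965]
yel [298.  146.5] [297 146   3   2   6] [0.5703 0.2234 0.1034]
yel [297.4 158.9] [290 155  15   9  78] [0.5739 0.2216 0.0538]
```

View pics/s6.png

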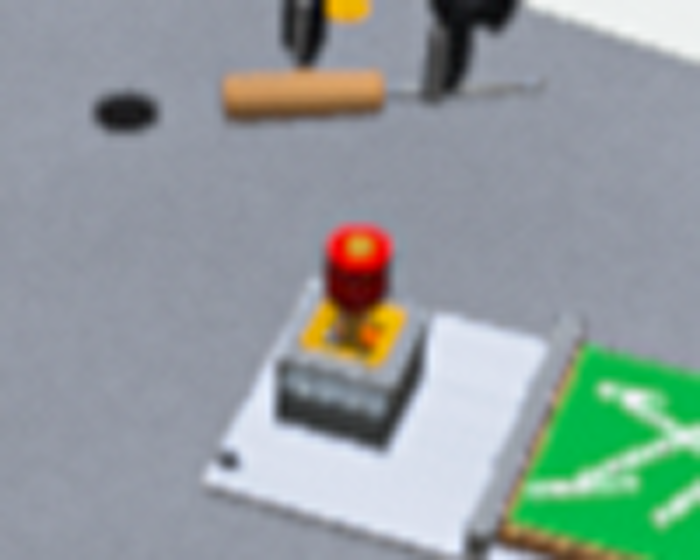

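View pics/s7.png

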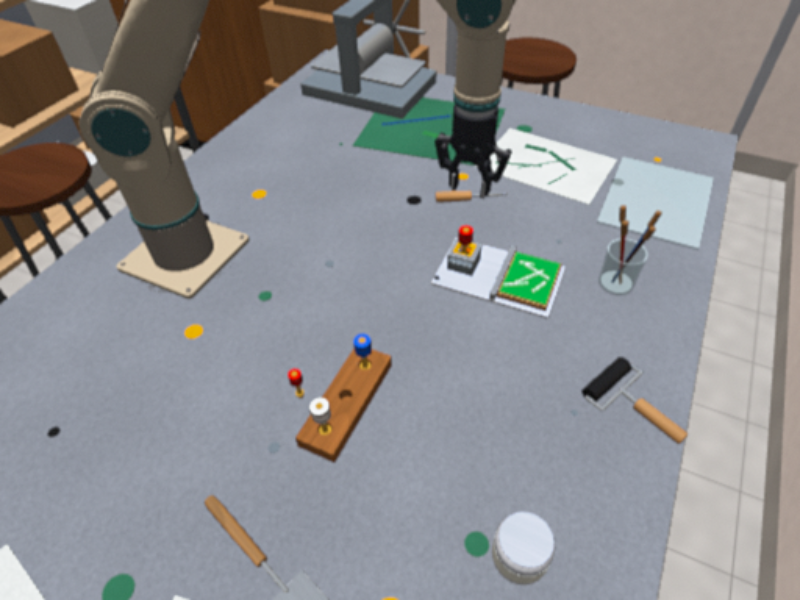

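The stud stands upright in the socket: crop (358,265), head top z≈0.103, so the foot is on the seat. The gripper is well clear, and the other studs, the gouge and the spatula are where they were. Handing in.

```bash
python3 -c "
from plant import workorder
print(workorder.close_job())"
```

```text
the job is handed in; nothing more can be done
None
```

The red stud from the rack's middle hole is seated in the jig's snap socket. It held against the tug, and I let go of it and handed the job in at about 25 s.

- **Seating:** I felt the rubber seat as a step of about 5 N with the foot near 11 mm. The click itself was not seen as a clear force peak. That it snapped is inferred from the catch meeting the later tug after about 9.5 mm of free play, with the foot at about 20.5 mm.
- **Tug:** I aimed for 12 N, but the pull first settled at a wrist reading of 16 N. That is about 15 N without the stud's weight, and no end-of-call reading was above 16.2 N. I eased it down in two steps and held about 12 N net (readings 11.8 to 14.3 N) for 1.5 s. The whole pull lasted about 5 s, longer than the one second asked.
- **Last check:** after release the stud stood upright, with its head top at about 103 mm, which puts the foot on the seat. The gripper was about 12 cm clear. The blue, white and small red studs, the gouge and the spatula looked unmoved.

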